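# Tip the flower carton onto its back on the felt board

## Task

Lay the carton with the yellow flower on its back on the blue felt board: push its top over, away from its flower face, so that its foot is blocked by the board's near edge and it topples, never lifting it. It must end lying flat, flower face up, square on the board with its foot end within about 3 cm of the near edge, and let go. Leave the green leaf carton standing where it is.

Things in the scene. Friction and masses are not known exactly. Their poses are not given: they have to be found in the camera images.
- flower_carton: White box, yellow bands, yellow flower on front and top. 80 deep (x), 100 wide (y), 180 mm tall (z), 0.3-0.55 kg. Origin: centre of underside; z foot to top, x from front (flower) face to plain back. Stands upright on the table, back to the board's near edge, 2-7 mm gap, within 3 deg of square. Pushed on its front near the top, it falls by itself beyond about 24 deg of lean.
- leaf_carton: A bystander of the same size and axes, standing beside the flower carton along the same board edge, with green bands and green leaves (centres about 180 mm apart; either may be on the left). To be left standing.
- felt_board: Fixed plywood board with blue felt on top, lying on the table: 260 mm deep (x), 400 mm wide (y), 12 mm thick. Origin: middle of its near edge (the long edge nearest the robot), at table height. x points away from the robot across the board, y to the left along the near edge, z up. A clear glass dish stands on the table off its left (+y) end, a clear plastic tub 70 mm high off its right end.
Not all that is in view belongs to the job. What is shaped like the flower_carton but black or red is not meant.

How it is judged:
On the way:
1. the flower carton leans over towards the board, its foot down against the board's near edge (angle between flower_carton's own z axis and vertical between 0.26 and 1.2 rad and angle between flower_carton's own x axis and vertical above 1.75 rad and height (world z) of flower_carton below 0.07 m and x of flower_carton in the frame of felt_board between -0.075 and 0.02 m), for 0.05 s.
At the end, for the whole second after the job is handed in: Flower carton at rest on its back on the board, flower up, flat within 10 deg, square within 15 deg, foot end from 50 mm outside to 30 mm inside the near edge, centre line 50 mm or more from the board's ends; leaf carton upright within 15 mm of its start (angle between flower_carton's own x axis and vertical above 2.95 rad and angle between the y axis of flower_carton and the y axis of felt_board, either way round below 0.26 rad and x of flower_carton in the frame of felt_board between -0.05 and 0.03 m and y of flower_carton in the frame of felt_board between -0.15 and 0.15 m and height (world z) of flower_carton below 0.065 m and linear speed of flower_carton below 0.02 m/s and angle between leaf_carton's own z axis and vertical below 0.1 rad and distance of leaf_carton from where it was at the start of the episode below 0.015 m); the robot touches nothing.
It fails at once if the flower carton is lifted (the centre of its underside more than 85 mm above the table) (height (world z) of flower_carton above 0.085 m).
It fails at once if the leaf carton is pushed more than 15 mm or tipped (distance of leaf_carton from where it was at the start of the episode above 0.015 m or angle between leaf_carton's own z axis and vertical above 0.2 rad).
It also fails if it takes over 29 s, if anything falls off the work surface, if the arm or the gripper's body presses on something with over 40 N, if the wrist force passes 120 N, or if a joint passes its speed limit or range.

## Robot

A 6-joint arm with a two-finger parallel gripper is mounted at the origin on the work surface. World frame = base frame: x ahead of the robot, y to its left, z up, the work surface at z = 0. Lengths are in m, angles in rad, forces in N, time in s.
With the tool pointing down it reaches from about 0.3 to 0.875 m from the base axis. Payload 6.4 kg.
Tool frame: the origin (TCP) lies at the very end of the fingers, on their centre line; the grasp point (between the pads) lies 19 mm behind it; x points along the fingers, y is the direction in which the jaws open and shut, and the axes are right-handed (so a half turn about x gives the same grasp; the last joint's range is limited). The gripper opens to 85 mm and grips with 20 to 120 N. Pads are 22 mm wide; open, the fingers measure 114 mm over their backs; the gripper's body (76 mm by 85 mm) begins 54 mm behind the grasp point. The pads swing forward as they close: fully open they stand 13 mm farther back than shut.
Start: joints at [1.03, 0.181, 1.607, -0, 1.354, -0.206], TCP at [0.189, 0.543, 0.231] pointing down, gripper open.
Joint ranges: [-2.99, 2.99], [-0.89, 2.07], [0.3, 2.58], [-1.14, 4.28], [0, 2.63], [-3.12, 3.12]. Speed limits (rad/s): [2.57, 2.57, 3.01, 3.14, 3.14, 3.14].

## Interface

Orientations are given as a unit quaternion [w, x, y, z].
In Python, from bench import status, optics, hand_in gives the robot as it stands. The module is installed in compiled form; this text tells all that it offers.
- The arm moves only by the shell command python3 -m jog 'ROWS'. ROWS is JSON, one flat list of numbers, 5 for each row, row after row: the shift along the tool's x, y, z in mm, then the turn about the tool's x in degrees, then the opening in per cent of the stroke, from 0 (shut) to 100 (fully open). In form: [tx, ty, tz, yaw, gripper, tx, ty, tz, yaw, gripper, ...]. A call has exactly 5 rows; each row is the pose to reach, as a shift and turn from the pose commanded when the call began, along the tool's axes at that moment; what a row does not reach only later rows make up. A row lasts 1/10 s, in which the tool goes at most 50 mm and 8.59 degrees, less where a joint would pass 70% of its speed; a pose out of reach is approached as far as the arm can. A call with a gripper value outside its range is refused whole. The fingers move at their own pace and stop on an object; the grip force is fixed at half the most. Time passes only in rows, so rows that repeat a pose let the fingers close, or fill a call up. It gives the time, the measured TCP pose, the force and the opening at its end, in the units of the state.
- status.get_obs(): the state, without advancing time (a new reading comes with each control period).
- optics.camera(name): name is "side" or "top" or "wrist"; returns the picture (420x560x3 uint8, red, green, blue); there is no depth.
- optics.get_calibration(name): a dict with "vertical_fov" (degrees; the focal length in pixels is half the picture's height over the tangent of half this angle, whatever the lens; pixels are square), "cx", "cy" (the principal point, pixels), "extrinsics" (4x4, takes a point from camera to world coordinates). Camera axes: x right, y up, looking along -z (the intrinsics and any distortion apply to the point x, -y, -z); pixel columns grow to the right and rows downward; lengths in m; the calibration is good to about 2 mm. The wrist camera is an equidistant fisheye: a pixel r from the principal point sees the ray r / f radians off the axis. A picture is of the moment at which its call begins: read the wrist's pose just before it. get_calibration takes no time and is no camera call; for the wrist camera it gives the pose at the moment of the call.
- hand_in(): hands the job in, once; it reports no verdict.
The state is a dict: "time_s": time; "q": joint angles; "dq": joint speeds; "joint_efforts": joint torques, N m; "eef_pos": TCP position; "eef_rot": TCP orientation; "wrist_force": force on the tool from outside, world axes, zero at the start; "torque": the same for the moment, N m; "opening": opening from 0.0 (shut) to 1.0 (fully open).
Only numpy, scipy, OpenCV 4.12 (cv2) and the standard library are available. Lean on these libraries where they do the work, as an engineer would, in place of code of your own. Each camera call takes 0.05 s, during which the arm holds its last target. There are 200 camera calls.

## Working session

There is one attempt and no reset: what is moved stays moved. The work goes in short steps, Python scripts to look and compute and a shell command to move; the robot and the scene stay as the last step left them, time stands still between calls to the robot, and variables do not carry over. Pictures are saved under pics/ and viewed, on a budget of 10 in all, crops included, one or two more only if the job needs it, and the job is handed in when it is done.

```bash
mkdir -p pics; python3 - <<'E'
from bench import status, optics
import cv2,numpy as np
o=status.get_obs();print(o['time_s'],o['eef_pos'],o['eef_rot'],o['opening'])
for n in('top','side'):
    im=optics.camera(n);cv2.imwrite(f'pics/{n}0.png',im[:,:,::-1]);c=optics.get_calibration(n);print(n,c)
E
```

```text
0.0 [0.18861718 0.54257054 0.23035434] [ 0.69699654  0.11720065  0.69745317 -0.11840147] 0.9993535148271135
top {'vertical_fov': 56.77895475556357, 'cx': 275.1537764937362, 'cy': 207.05227426685306, 'extrinsics': array([[-1.31257364e-01,  9.61476420e-01, -2.41525565e-01,
         2.82458401e-01],
       [-9.91348228e-01, -1.27193471e-01,  3.24116091e-02,
         9.15122999e-02],
       [ 4.42522962e-04,  2.43690203e-01,  9.69853024e-01,
         7.55238320e-01],
       [ 0.00000000e+00,  0.00000000e+00,  0.00000000e+00,
         1.00000000e+00]])}
side {'vertical_fov': 43.146090307027585, 'cx': 271.76655581918726, 'cy': 208.89851691816898, 'extrinsics': array([[ 0.12674688,  0.9406329 , -0.31487296,  0.15772623],
       [-0.99191804,  0.11832815, -0.04579359,  0.04601359],
       [-0.00581662,  0.31813237,  0.94802846,  0.91606372],
       [ 0.        ,  0.        ,  0.        ,  1.        ]])}
```

View pics/top0.png

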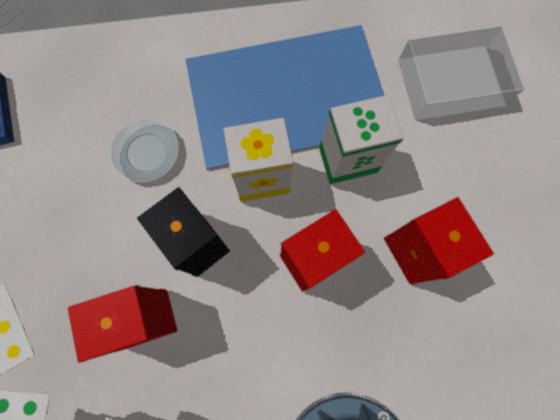

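View pics/side0.png

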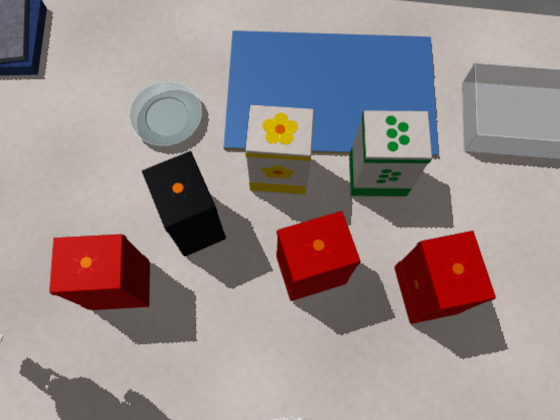

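Both views show the flower carton left of the leaf carton. In the side view the flower top is about (249,108)-(313,108)-(310,157)-(247,153), and the board's near corners are at (226,149) and (438,155). Black and red decoys stand in front.

```bash
cat > h.py <<'E'
from bench import status, optics
import numpy as np
def P(n,u,v,z):
    c=optics.get_calibration(n);f=210/np.tan(np.radians(c['vertical_fov']/2));E=c['extrinsics']
    d=E[:3,:3]@[(u-c['cx'])/f,-(v-c['cy'])/f,-1];o=E[:3,3];return o+d*(z-o[2])/d[2]
E
python3 - <<'E'
from h import *
from scipy.spatial.transform import Rotation as R
S={'flower top':(.18,[(249,108),(313,108),(310,157),(247,153)]),'flower foot':(0,[(249,190),(307,192)]),'leaf top':(.18,[(363,112),(428,113),(428,161),(361,156)]),
'board':(.012,[(232,31),(433,38),(438,155),(226,149)]),'black top':(.18,[(144,168),(192,154),(216,206),(167,220)]),'red top':(.18,[(278,233),(343,214),(357,250),(287,270)])}
for k,(z,p) in S.items(): print(k,[P('side',*a,z)[:2].round(3).tolist() for a in p])
T={'flower top':(.18,[(225,127),(286,121),(292,154),(229,165)]),'flower foot':(0,[(238,200),(289,195)]),'board':(.012,[(187,59),(367,28),(206,164)]),'black':(.18,[(138,219),(180,189),(228,247),(190,266)]),'red':(.18,[(281,251),(337,212),(363,243),(304,280)])}
for k,(z,p) in T.items(): print('T',k,[P('top',*a,z)[:2].round(3).tolist() for a in p])
q=status.get_obs()['eef_rot'];print(R.from_quat(np.roll(q,-1)).as_matrix().round(3))
E
```

```text
flower top [[0.563, 0.138], [0.575, 0.039], [0.491, 0.035], [0.486, 0.13]]
flower foot [[0.493, 0.137], [0.503, 0.03]]
leaf top [[0.578, -0.039], [0.588, -0.139], [0.507, -0.142], [0.503, -0.042]]
board [[0.825, 0.218], [0.858, -0.186], [0.601, -0.203], [0.564, 0.189]]
black top [[0.443, 0.28], [0.474, 0.213], [0.396, 0.163], [0.366, 0.23]]
red top [[0.367, 0.068], [0.407, -0.022], [0.356, -0.047], [0.315, 0.049]]
T flower top [[0.568, 0.135], [0.566, 0.036], [0.508, 0.035], [0.503, 0.135]]
T flower foot [[0.495, 0.139], [0.492, 0.035]]
T board [[0.823, 0.214], [0.849, -0.191], [0.575, 0.194]]
T black [[0.434, 0.281], [0.473, 0.214], [0.374, 0.15], [0.354, 0.208]]
T red [[0.358, 0.073], [0.406, -0.02], [0.354, -0.05], [0.312, 0.045]]
[[-0.001  0.329  0.944]
 [-0.001  0.944 -0.329]
 [-1.    -0.002 -0.   ]]
```

```bash
python3 -m jog '[-10,-20,22,-6,50, -20,-50,56,-12,50, -20,-82,91,-18,50, -20,-115,127,-24.3,50, -20,-148,163,-24.3,50]'
```

```text
time_s: 0.6
eef_pos: [0.2944, 0.3481, 0.251]
eef_rot: [0.706, -0.033, 0.706, 0.033]
wrist_force: [1.5, 0.1, -0.6]
opening: 0.501
```

```bash
python3 -m jog '[0,-40,17,0,50, 0,-85,36,0,50, 0,-130,56,0,50, 0,-175,75,0,50, 0,-220,94,0,50]'; python3 -m jog '[0,-30,13,0,50, 0,-61,26,0,50, 30,-61,26,0,50, 65,-61,26,0,50, 75,-61,26,0,50]'
python3 - <<'E'
from h import *
import cv2
a=[optics.camera(n)[:,:,::-1] for n in('top','side')]
b=optics.camera('wrist')[:,:,::-1]
cv2.imwrite('pics/1.png',np.hstack([x[40:340,80:460] for x in a]));cv2.imwrite('pics/w1.png',b)
print(status.get_obs()['eef_pos'])
E
```

```text
time_s: 1.1
eef_pos: [0.4078, 0.1371, 0.2512]
eef_rot: [0.706, -0.032, 0.706, 0.032]
wrist_force: [0.3, 0.2, 0.2]
opening: 0.502
time_s: 1.6
eef_pos: [0.4362, 0.0804, 0.1727]
eef_rot: [0.704, -0.031, 0.709, 0.032]
wrist_force: [-0.9, 0.2, -0.6]
opening: 0.502
[0.43854901 0.08074372 0.17634746]
```

View pics/1.png

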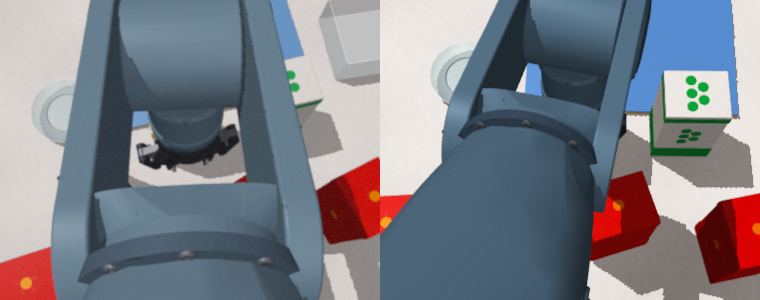

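View pics/w1.png

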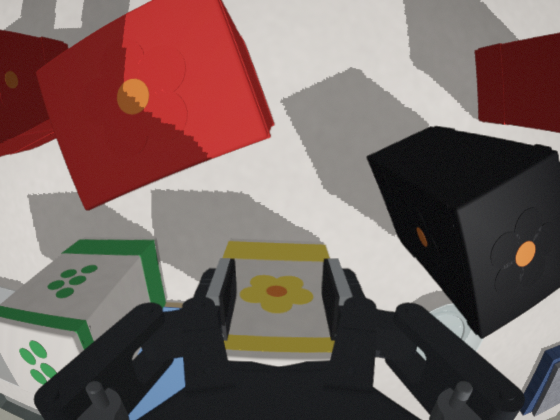

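The fixed cameras are blocked by the arm. The wrist view shows the flower face at (277,291), centred between the fingers, with the leaf carton clear to one side. I'll lower the tool and start the push.

```bash
python3 -m jog '[12,0,0,0,50, 21,0,8,0,50, 21,0,18,0,50, 21,0,26,0,50, 21,0,34,0,50]'; python3 -m jog '[0,0,6,0,50, 0,0,12,0,50, 0,0,18,0,50, 0,0,24,0,50, 0,0,30,0,50]';python3 - <<'E'
from h import *
import cv2
cv2.imwrite('pics/w2.png',optics.camera('wrist')[:,:,::-1]);o=status.get_obs();print(o['eef_pos'],o['wrist_force'])
E
```

```text
time_s: 2.25
eef_pos: [0.4741, 0.0837, 0.1561]
eef_rot: [0.707, -0.032, 0.706, 0.032]
wrist_force: [-0.5, -0.5, 0.2]
opening: 0.501
time_s: 2.75
eef_pos: [0.503, 0.0863, 0.1553]
eef_rot: [0.706, -0.032, 0.706, 0.032]
wrist_force: [-1.8, 0.1, 1.2]
opening: 0.502
[0.50398696 0.08626163 0.15549155] [-0.70760054 -0.01040188  0.90793298]
```

View pics/w2.png

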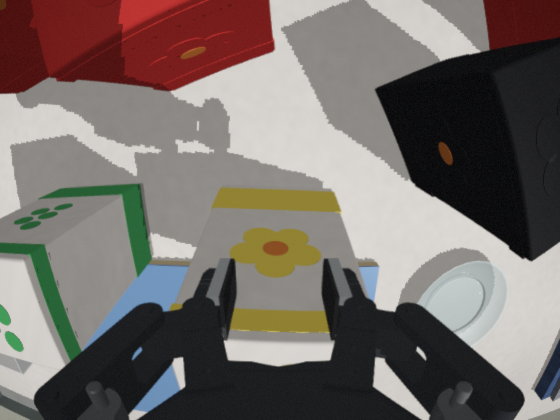

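The carton is in contact and starting to lean, with the fingers on either side of the flower at (275,248). I'll keep pushing.

```bash
python3 -m jog '[0,0,6,0,50, 0,0,12,0,50, 0,0,18,0,50, 0,0,24,0,50, 0,0,30,0,50]';python3 -m jog '[0,0,7,0,50, 0,0,14,0,50, 0,0,21,0,50, 0,0,21,0,50, 0,0,21,0,50]';python3 - <<'E'
from h import *
import cv2
cv2.imwrite('pics/w3.png',optics.camera('wrist')[:,:,::-1]);o=status.get_obs();print(o['eef_pos'],o['wrist_force'])
E
```

```text
time_s: 3.3
eef_pos: [0.5331, 0.089, 0.1553]
eef_rot: [0.707, -0.032, 0.706, 0.032]
wrist_force: [-0.2, -0.4, 0.5]
opening: 0.499
time_s: 3.8
eef_pos: [0.5533, 0.0909, 0.1551]
eef_rot: [0.706, -0.032, 0.707, 0.032]
wrist_force: [-0.4, -0.1, -0.5]
opening: 0.501
[0.55313682 0.09088011 0.15507032] [ 0.59557832 -0.51007475 -0.59387454]
```

View pics/w3.png

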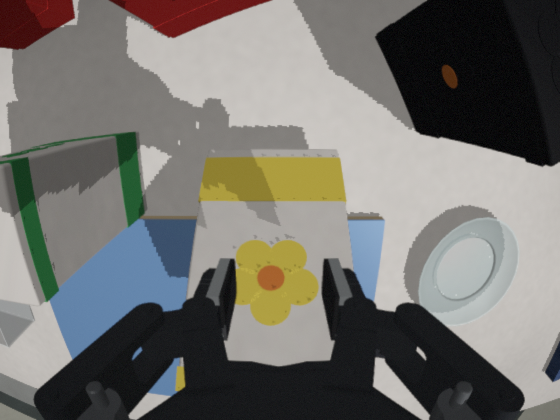

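The carton looks to be lying flower up, with the foot band at row ~180 and the board's near edge at row 216. I'll retreat upward and back the way I came, then check with the fixed cameras.

```bash
python3 -m jog '[-30,0,0,0,50, -60,0,-10,0,50, -95,0,-30,0,50, -95,20,-50,0,50, -95,60,-70,0,50]'; python3 -m jog '[0,40,-20,0,50, 0,85,-40,0,50, 0,130,-60,0,50, 0,175,-75,0,50, 0,220,-90,0,50]';python3 -m jog '[0,40,-20,0,50, 0,85,-40,0,50, 0,130,-60,0,50, 0,175,-75,0,50, 0,220,-90,0,50]';python3 - <<'E'
from h import *
import cv2
a=[optics.camera(n)[:,:,::-1] for n in('top','side')]
cv2.imwrite('pics/4.png',np.hstack([x[20:320,80:460] for x in a]))
E
```

```text
time_s: 4.35
eef_pos: [0.4786, 0.1432, 0.2518]
eef_rot: [0.708, -0.03, 0.705, 0.03]
wrist_force: [0.3, 0.7, -0.5]
opening: 0.501
time_s: 4.85
eef_pos: [0.3676, 0.3569, 0.2506]
eef_rot: [0.707, -0.031, 0.706, 0.032]
wrist_force: [1.6, -0.7, -0.7]
opening: 0.498
time_s: 5.35
eef_pos: [0.2582, 0.568, 0.2504]
eef_rot: [0.706, -0.032, 0.706, 0.032]
wrist_force: [1.3, 0.5, 0.2]
opening: 0.5
```

View pics/4.png

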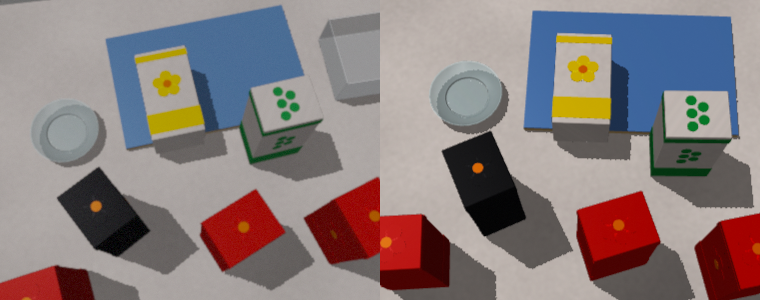

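The flower carton lies on the board, flower up. In full side-view pixels its foot corners are at about (252,141) and (311,143). I'll measure it in the board frame.

```bash
python3 - <<'E'
from h import *
def B(p,a,b):
    y=(a-b)[:2];y/=np.linalg.norm(y);x=np.array([y[1],-y[0]]);d=(p-(a+b)/2)[:2];return np.round([d@x,d@y],3).tolist()
a,b=P('side',226,149,.012),P('side',438,157,.012)
for z in(.092,):print('side',[B(P('side',u,v,z),a,b) for u,v in[(252,141),(311,143),(255,54),(312,55)]])
a,b=P('top',207,168,.012),P('top',386,127,.012)  # right corner hidden; from edge slope
for z in(.092,):print('top',[B(P('top',u,v,z),a,b) for u,v in[(230,153),(283,147),(216,73),(265,66)]])
o=status.get_obs();print(o['time_s'],o['wrist_force'],o['eef_pos'])
E
```

```text
side [[-0.02, 0.144], [-0.02, 0.043], [0.154, 0.148], [0.156, 0.045]]
top [[-0.013, 0.136], [-0.025, 0.039], [0.154, 0.127], [0.147, 0.032]]
5.45 [-0.55231875 -0.64951196 -0.6572085 ] [0.25632304 0.57024032 0.249517  ]
```

```bash
python3 -c "from bench import hand_in;print(hand_in())"
```

```text
the job is handed in; nothing more can be done
None
```

The flower carton is lying on its back on the board, flower up, and the job is handed in. I pushed its front near the top with the half-open fingers at about z = 0.155 m. Its foot caught on the board's near edge and it toppled over. I then backed the arm well clear at about 5.4 s on the robot's clock.

**Final checks, before hand-in:**
- **Position:** the foot end is about 20 mm outside the near edge, against the allowed 50 mm outside to 30 mm inside. The centre line is about 0.09 m left of the board's middle, where the limit is 0.15 m. The top camera's four corners spread by about 1 cm around these figures.
- **Flat and square:** with its face taken at lying height (92 mm), the side camera measures it at about 101 × 175 mm, close to its true 100 × 180 mm, so it looks flat. The side view puts it square within about 1–2°. The top view shows up to about 7°, but one board corner was hidden there and I had to estimate it.
- **Leaf carton:** it is upright and appears within 1–2 pixels of where it started, compared by eye only.
- **Forces:** every wrist reading I took was under about 3 N. I sampled these only between moves.

I did not check the lean stage directly, since the carton fell between two pictures. `hand_in()` gave no verdict, so I can't confirm the score.

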